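Pull the wrongly packed union from the fittings case

ROBOT

A 6-joint arm with a two-finger parallel gripper is mounted at the origin on the work surface. World frame = base frame: x ahead of the robot, y to its left, z up, the work surface at z = 0. Lengths are in m, angles in degrees, forces in N, time in s.
With the tool pointing down it reaches from about 0.3 to 0.775 m from the base axis. Payload 14.6 kg.
Tool frame: the origin (TCP) lies on the centre line of the jaws, within the pads' length; the fingertips stand 19 mm ahead of it and the grasp point (between the pads) is the TCP; x points along the fingers, y is the direction in which the jaws open and shut, and the axes are right-handed (so a half turn about x gives the same grasp; the last joint's range is limited). The gripper opens to 94 mm and grips with 3 to 60 N. Pads are 16 mm wide; open, the fingers measure 119 mm over their backs; the gripper's body (75 mm by 177 mm) begins 78 mm behind the grasp point.
Start: joints at [-71.54, 17.183, 87.147, -0, 75.671, -3.816], TCP at [0.208, -0.509, 0.224] pointing down, gripper open.
Joint ranges: [-173.82, 173.82], [-45.26, 126.66], [13.44, 144.39], [-59.66, 239.66], [0, 175.72], [-146.38, 146.38]. Speed limits (degrees/s): [127.2, 127.2, 147.25, 180, 180, 180].

INTERFACE

Orientations are given as a 3x3 rotation matrix whose columns are the frame's x, y, z axes.
In Python, from cell import robot gives the robot as it stands. The module is installed in compiled form; this text tells all that it offers.
- The arm moves only by the shell command python3 -m jog 'ROWS'. ROWS is a JSON object of lists of equal length, an entry for each row: "slide": the shift along the world's x, y, z each as a share of 50 cm, from -1 to 1, a list of three; "twist": the turn, a rotation vector about the world's x, y, z each as a share of 60 degrees, from -1 to 1, a list of three; "jaw": the closure, from 0 (fully open) to 1 (shut). In form: {"slide": [[tx, ty, tz], ...], "twist": [[wx, wy, wz], ...], "jaw": [jaw, ...]}. A call has 1 to 5 rows; each row is the pose to reach, as a shift and turn from the pose commanded when the call began; what a row does not reach only later rows make up. A row lasts 1/8 s, in which the tool goes at most 62.5 mm and 10.7 degrees, less where a joint would pass 70% of its speed; a pose out of reach is approached as far as the arm can. A call with a number of a shift or a turn outside -1 to 1 is refused whole. A call with a gripper value outside its range is refused whole. The fingers move at their own pace and stop on an object; the grip force is fixed at half the most. Time passes only in rows, so rows that repeat a pose let the fingers close. It gives the time, the measured TCP pose, the force and the opening at its end, in the units of the state.
- robot.state(): the state, without advancing time (a new reading comes with each control period).
- robot.grab_frame(name): name is "scene" or "top" or "wrist"; returns (picture, depth): 400x640x3 uint8, red, green, blue; 400x640 float32, m along the optical axis (not along the pixel's ray), 0 where there is no reading.
- robot.camera_params(name): a dict with "mtx" (3x3 intrinsics, pixels), "world_from_camera" (4x4, takes a point from camera to world coordinates). Camera axes: x right, y up, looking along -z (the intrinsics and any distortion apply to the point x, -y, -z); pixel columns grow to the right and rows downward; lengths in m; the calibration is good to about 2 mm. A picture is of the moment at which its call begins: read the wrist's pose just before it. camera_params takes no time and is no camera call; for the wrist camera it gives the pose at the moment of the call.
- robot.sign_off(): hands the job in, once; it reports no verdict.
The state is a dict: "time": time; "joints": joint angles; "qd": joint speeds; "joint_torque": joint torques, N m; "ee_pos": TCP position; "tcp_rot": TCP orientation; "wrist_force": force on the tool from outside, world axes, zero at the start; "wrist_torque": the same for the moment, N m; "grip_width": finger opening in m.
Only numpy, scipy, OpenCV 4.12 (cv2) and the standard library are available. Lean on these libraries where they do the work, as an engineer would, in place of code of your own. Each camera call takes 0.05 s, during which the arm holds its last target.

TASK

Open the lid of the fittings case wide and check the fittings against the outlines on its front strip: one union (the kind with the big hexagon nut) has been packed in a place meant for a coupling. Take that union out and lay it, without dropping it, in the stock bin with the other unions under the tube rack, clear inside the front wall; then shut the lid fully. Leave all the other fittings in their places and do not shift the tools and other loose things on the bench.

Things in the scene. Friction and masses are not known exactly. Their poses are not given: they have to be found in the camera images.
- case: Grey sheet-steel fittings case, 172 mm deep (x), 396 mm wide (y), 76 mm high shut; does not move. Origin: centre of its underside, on the bench; x points from its front (robot's side) to its hinge side, y to its left. Base walls 45 mm high, 4 mm thick. Inside: five bays side by side, each with one fitting lying along x, 24 to 32 mm apart. One union lies in a coupling's bay.
- bay_middle (a point): Middle bay's floor, 4 mm over the bench; axes as the case's. Bay centres from here along y: +148 and +76 mm (left section: these two bays are for unions), 0, -72, -144 mm (right section: for couplings; any one of the three holds the wrong union). Fittings lie within 6 mm of x = 0 on two rails 14 mm high, 13 to 18 mm either side of the bay's centre line; low partition at y = +38 mm.
- layout_strip (a point): Middle of the white card strip inside the front of the case, seen from above with the lid open; axes as the case's, it runs along y. Before each bay a black outline shows what belongs there: a bar with a broad nut across its middle (union), or a bar with a bead at either end (coupling).
- lid (a joint): Angle of the lid, rad: 0 shut, grows as it opens, 1.8 is the stop (just past upright). Hinged along the far edge of the case; 176 mm deep, 30 mm thick. Stiff friction hinge: it stays at any angle; moving it takes about 5 to 10 N at the handle. It may start ajar by up to 0.12. The latches are already undone.
- lid_handle (a point): Middle of the lid's carrying handle: round black bar 12 mm thick, 110 mm long clear of its ends, along the case's y, 40 mm above the lid's outer face, 28 mm in from its front edge. Axes turn with the lid. Shut, it is 148 mm in front of the hinge line and 70 mm above it; with the lid upright it is on the lid's far side.
- lid_hinge (a point): Point on the hinge line at the middle of the case's far edge, 46 mm above the bench. The lid turns about the case's y axis through it. The axes here turn with the lid.
- union_a_center (a point): Brass pipe union A (all three alike, 0.3 to 0.5 kg): straight, 80 mm long, round ends 37 mm across, big hexagon nut 24 mm wide round its middle, 48 mm across flats, 55 mm across corners. Point: its centre, half-way up. x runs along it and along the case's x; two flats of the nut stand upright, square to y: grip these, 48 mm apart.
- union_b_center (a point): Brass pipe union B (all three alike, 0.3 to 0.5 kg): straight, 80 mm long, round ends 37 mm across, big hexagon nut 24 mm wide round its middle, 48 mm across flats, 55 mm across corners. Point: its centre, half-way up. x runs along it and along the case's x; two flats of the nut stand upright, square to y: grip these, 48 mm apart.
- union_c_center (a point): Brass pipe union C (all three alike, 0.3 to 0.5 kg): straight, 80 mm long, round ends 37 mm across, big hexagon nut 24 mm wide round its middle, 48 mm across flats, 55 mm across corners. Point: its centre, half-way up. x runs along it and along the case's x; two flats of the nut stand upright, square to y: grip these, 48 mm apart.
- coupling_a_center (a point): Brass pipe coupling A (both alike): plain round sleeve 80 mm long with a raised bead at either end, 37 mm across the body, 40 mm across the beads, no hexagon. Point: its centre, half-way up; x runs along it. It already lies where it belongs.
- coupling_b_center (a point): Brass pipe coupling B (both alike): plain round sleeve 80 mm long with a raised bead at either end, 37 mm across the body, 40 mm across the beads, no hexagon. Point: its centre, half-way up; x runs along it. It already lies where it belongs.
- rack: Low steel tube rack, fixed: end frames 360 mm apart carry three copper tubes 22 mm thick, lying along its y at 184 to 206 mm above the bench, over two stock bins. Origin: on the bench at its middle; x away from the robot, y to its left. Tube centres at x = -60, -15, +30 mm. Reach the bins in front of and under the first tube: a tool leaning back 25 to 50 degrees fits, an upright one not.
- union_bin: Grey stock bin holding unions, fixed under the left or right half of the rack. 220 mm deep (x), 150 mm wide (y), walls 3 mm. Origin: centre of its underside, on the bench; x away from the robot. Low front wall (x = -110 mm) 40 mm high; sides 40 mm high for the first 70 mm, then 95 mm. Three unions lie fixed at its back, from x = +24 mm on; in front the floor is free.
- union_bin_floor (a point): Middle of the free part of the union bin's floor, 3 mm above the bench, 57 mm behind the bin's front; axes as the bin's.
- coupling_bin: The union bin's twin beside it under the rack (same shape, size, axes), with three plain couplings at its back. Not the bin for a union.
- pipe_wrench: Bystander: grey pipe wrench, about 210 mm long, lying left of the case. Origin on the bench near its middle.
- tube_cutter: Bystander: small grey C-shaped tube cutter, about 130 mm long, in front of the rack. Origin on the bench.
- tube_offcut: Bystander: copper tube offcut 22 mm thick, 150 mm long with a brass block on one end, lying along the front of the case. Origin under its middle.
- solder_reel: Bystander: metal solder reel, 60 mm across, 41 mm high, between the rack's left end and the case. Origin under its centre.
- flux_tin: Bystander: flux tin, 68 mm across, 52 mm high, right of the rack. Origin under its centre.
- screwdriver: Bystander: black-handled screwdriver, 200 mm long, behind the left end of the case. Origin on the bench under it.
- wire_brush: Bystander: wooden-handled brush, 200 mm long, lying in front of the rack. Origin on the bench under it.

How it is judged (in metres and radians):
On the way, in this order (a step that is already met when the one before it is completed fails the run):
1. the lid is opened wide (beyond 1.0 rad) (value of joint lid above 1 rad), for 0.2 s.
2. the union that lay in the couplings' section rests, let go, inside the union bin ((((x of union_a_center in the frame of union_bin between -0.082 and 0.09 m and y of union_a_center in the frame of union_bin between -0.06 and 0.06 m and z of union_a_center in the frame of union_bin between 0.012 and 0.085 m) and linear speed of union_a below 0.03 m/s and contact force between union_a and the fingers below 0.2 N and (x of union_b_center in the frame of case between -0.01 and 0.05 m and y of union_b_center in the frame of case between 0.04 and 0.19 m and z of union_b_center in the frame of case between 0.025 and 0.048 m) and (x of union_c_center in the frame of case between -0.01 and 0.05 m and y of union_c_center in the frame of case between 0.04 and 0.19 m and z of union_c_center in the frame of case between 0.025 and 0.048 m)) or ((x of union_b_center in the frame of union_bin between -0.082 and 0.09 m and y of union_b_center in the frame of union_bin between -0.06 and 0.06 m and z of union_b_center in the frame of union_bin between 0.012 and 0.085 m) and linear speed of union_b below 0.03 m/s and contact force between union_b and the fingers below 0.2 N and (x of union_a_center in the frame of case between -0.01 and 0.05 m and y of union_a_center in the frame of case between 0.04 and 0.19 m and z of union_a_center in the frame of case between 0.025 and 0.048 m) and (x of union_c_center in the frame of case between -0.01 and 0.05 m and y of union_c_center in the frame of case between 0.04 and 0.19 m and z of union_c_center in the frame of case between 0.025 and 0.048 m)) or ((x of union_c_center in the frame of union_bin between -0.082 and 0.09 m and y of union_c_center in the frame of union_bin between -0.06 and 0.06 m and z of union_c_center in the frame of union_bin between 0.012 and 0.085 m) and linear speed of union_c below 0.03 m/s and contact force between union_c and the fingers below 0.2 N and (x of union_a_center in the frame of case between -0.01 and 0.05 m and y of union_a_center in the frame of case between 0.04 and 0.19 m and z of union_a_center in the frame of case between 0.025 and 0.048 m) and (x of union_b_center in the frame of case between -0.01 and 0.05 m and y of union_b_center in the frame of case between 0.04 and 0.19 m and z of union_b_center in the frame of case between 0.025 and 0.048 m)))), for 0.2 s.
At the end, for the whole second after the job is handed in: The stray union lies released in the union bin, its centre 28 mm or more behind the front wall, 15 mm or more inside the sides and below 85 mm; the other unions lie in the left section and both couplings in the right section of the case, on their cradles; the lid is shut to 0.05 rad ((((x of union_a_center in the frame of union_bin between -0.082 and 0.09 m and y of union_a_center in the frame of union_bin between -0.06 and 0.06 m and z of union_a_center in the frame of union_bin between 0.012 and 0.085 m) and linear speed of union_a below 0.03 m/s and contact force between union_a and the fingers below 0.2 N and (x of union_b_center in the frame of case between -0.01 and 0.05 m and y of union_b_center in the frame of case between 0.04 and 0.19 m and z of union_b_center in the frame of case between 0.025 and 0.048 m) and (x of union_c_center in the frame of case between -0.01 and 0.05 m and y of union_c_center in the frame of case between 0.04 and 0.19 m and z of union_c_center in the frame of case between 0.025 and 0.048 m)) or ((x of union_b_center in the frame of union_bin between -0.082 and 0.09 m and y of union_b_center in the frame of union_bin between -0.06 and 0.06 m and z of union_b_center in the frame of union_bin between 0.012 and 0.085 m) and linear speed of union_b below 0.03 m/s and contact force between union_b and the fingers below 0.2 N and (x of union_a_center in the frame of case between -0.01 and 0.05 m and y of union_a_center in the frame of case between 0.04 and 0.19 m and z of union_a_center in the frame of case between 0.025 and 0.048 m) and (x of union_c_center in the frame of case between -0.01 and 0.05 m and y of union_c_center in the frame of case between 0.04 and 0.19 m and z of union_c_center in the frame of case between 0.025 and 0.048 m)) or ((x of union_c_center in the frame of union_bin between -0.082 and 0.09 m and y of union_c_center in the frame of union_bin between -0.06 and 0.06 m and z of union_c_center in the frame of union_bin between 0.012 and 0.085 m) and linear speed of union_c below 0.03 m/s and contact force between union_c and the fingers below 0.2 N and (x of union_a_center in the frame of case between -0.01 and 0.05 m and y of union_a_center in the frame of case between 0.04 and 0.19 m and z of union_a_center in the frame of case between 0.025 and 0.048 m) and (x of union_b_center in the frame of case between -0.01 and 0.05 m and y of union_b_center in the frame of case between 0.04 and 0.19 m and z of union_b_center in the frame of case between 0.025 and 0.048 m))) and value of joint lid below 0.05 rad and x of coupling_a_center in the frame of case between -0.01 and 0.05 m and y of coupling_a_center in the frame of case between -0.19 and 0.03 m and z of coupling_a_center in the frame of case between 0.025 and 0.048 m and x of coupling_b_center in the frame of case between -0.01 and 0.05 m and y of coupling_b_center in the frame of case between -0.19 and 0.03 m and z of coupling_b_center in the frame of case between 0.025 and 0.048 m); the robot touches nothing.
It fails at once if a union is dropped or thrown (faster than 1.3 m/s) (linear speed of any of union_a, union_b, union_c above 1.3 m/s).
It fails at once if a coupling is shifted by more than 25 mm (distance of any of coupling_a_center, coupling_b_center from where it was at the start of the episode above 0.025 m).
It fails at once if a loose thing on the bench is shifted by more than 30 mm (distance of any of pipe_wrench, tube_cutter, tube_offcut, solder_reel, flux_tin, screwdriver, wire_brush from where it was at the start of the episode above 0.03 m).
It also fails if it takes over 72 s, if anything falls off the work surface, if the arm or the gripper's body presses on something with over 40 N, if the wrist force passes 120 N, or if a joint passes its speed limit or range.

## Working session

There is one attempt and no reset: what is moved stays moved. The work goes in short steps, Python scripts to look and compute and a shell command to move; the robot and the scene stay as the last step left them, time stands still between calls to the robot, and variables do not carry over. Pictures are saved under pics/ and viewed, and the job is handed in when it is done.

```bash
mkdir -p pics; ls
python3 - <<'E'
from cell import robot
import cv2,numpy as np
s=robot.state()
print(s)
for n in ["scene","top","wrist"]:
    p=robot.camera_params(n); print(n,np.round(p["mtx"],1).tolist(),np.round(p["world_from_camera"],4).tolist(), [k for k in p])
    im,d=robot.grab_frame(n); cv2.imwrite(f"pics/{n}0.png",im[:,:,::-1]); np.save(f"{n}0.npy",d)
E
```

```text
pics
{'time': 0.0, 'joints': array([-7.15391106e+01,  1.72169698e+01,  8.71812456e+01,  3.01069993e-04,
        7.56712955e+01, -3.81605559e+00]), 'qd': array([ 0.02539597,  0.01498851, -0.04650521,  0.02092525, -0.079488  ,
       -0.03016921]), 'joint_torque': array([ 1.36006215e-04, -5.31807232e+01, -3.52738881e+01,  7.08444114e-02,
        2.44263920e-02, -1.16541482e-04]), 'ee_pos': array([ 0.20841325, -0.50871102,  0.2238665 ]), 'tcp_rot': array([[-3.79337210e-04,  3.79082402e-01, -9.25362842e-01],
       [ 1.15237447e-03, -9.25362128e-01, -3.79082582e-01],
       [-9.99999264e-01, -1.21016464e-03, -8.58205929e-05]]), 'wrist_force': array([-0.5224597 ,  0.76341413, -0.1453341 ]), 'wrist_torque': array([ 0.05592418, -0.02308709,  0.01961588]), 'grip_width': 0.09409851480743829}
scene [[437.0, 0.0, 327.7], [0.0, 437.0, 196.5], [0.0, 0.0, 1.0]] [[-0.8293, -0.4112, 0.3783, 1.1571], [0.5584, -0.585, 0.5882, 0.8307], [-0.0205, 0.6991, 0.7148, 1.2071], [0.0, 0.0, 0.0, 1.0]] ['mtx', 'world_from_camera']
top [[455.9, 0.0, 315.3], [0.0, 455.9, 204.8], [0.0, 0.0, 1.0]] [[0.0061, 0.9988, -0.0479, 0.5013], [-1.0, 0.0061, -0.0008, -0.0857], [-0.0005, 0.0479, 0.9989, 1.5514], [0.0, 0.0, 0.0, 1.0]] ['mtx', 'world_from_camera']
wrist [[290.6, 0.0, 320.1], [0.0, 290.6, 198.5], [0.0, 0.0, 1.0]] [[0.3785, 0.9012, 0.2113, 0.2699], [-0.9256, 0.3686, 0.0862, -0.4841], [-0.0002, -0.2282, 0.9736, 0.3849], [0.0, 0.0, 0.0, 1.0]] ['mtx', 'world_from_camera']
```

View pics/top0.png

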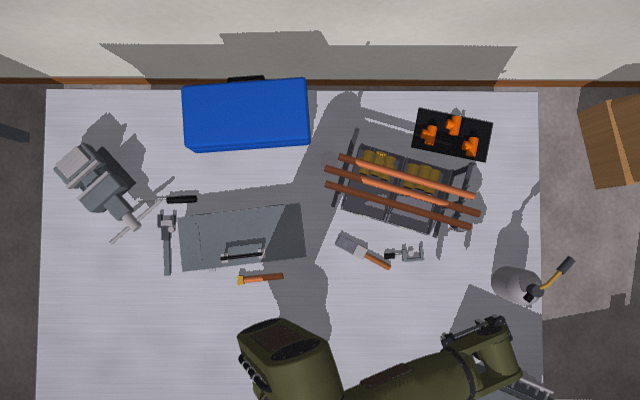

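View pics/scene0.png

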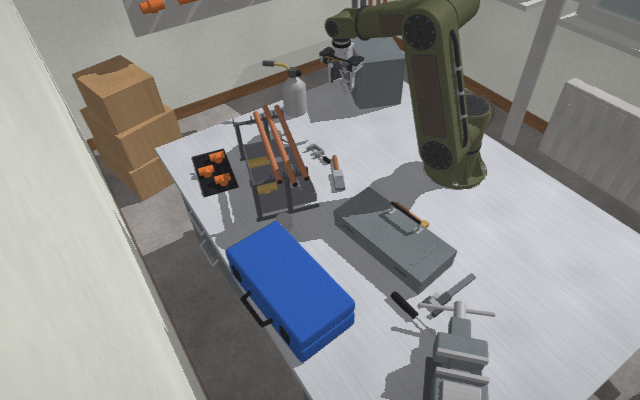

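```bash
cat > h.py <<'E'
from cell import robot
import cv2,numpy as np
def cast(cam,px,z,P=None):
    p=P or robot.camera_params(cam); K=np.array(p["mtx"]);T=np.array(p["world_from_camera"])
    px=np.atleast_2d(px).astype(float)
    r=np.c_[(px[:,0]-K[0,2])/K[0,0],-(px[:,1]-K[1,2])/K[1,1],-np.ones(len(px))]@T[:3,:3].T
    t=(z-T[2,3])/r[:,2]
    return T[:3,3]+r*t[:,None]
def proj(cam,X,P=None):
    p=P or robot.camera_params(cam); K=np.array(p["mtx"]);T=np.array(p["world_from_camera"])
    c=(np.atleast_2d(X)-T[:3,3])@T[:3,:3]
    return np.c_[K[0,0]*c[:,0]/-c[:,2]+K[0,2],K[1,1]*-c[:,1]/-c[:,2]+K[1,2]]
def cloud(cam,d,P=None):
    p=P or robot.camera_params(cam); K=np.array(p["mtx"]);T=np.array(p["world_from_camera"])
    v,u=np.mgrid[:400,:640]
    c=np.stack([(u-K[0,2])/K[0,0]*d,-(v-K[1,2])/K[1,1]*d,-d],-1)
    return c@T[:3,:3].T+T[:3,3]
E
python3 - <<'E'
from h import *
im=cv2.imread("pics/top0.png")
cv2.imwrite("pics/top0a.png",cv2.resize(im[185:300,140:320],None,fx=4.4,fy=4.4,interpolation=cv2.INTER_CUBIC))
cv2.imwrite("pics/top0b.png",cv2.resize(im[110:280,310:510],None,fx=3.5,fy=3.5,interpolation=cv2.INTER_CUBIC))
E
```

```text
(no output)
```

View pics/top0a.png

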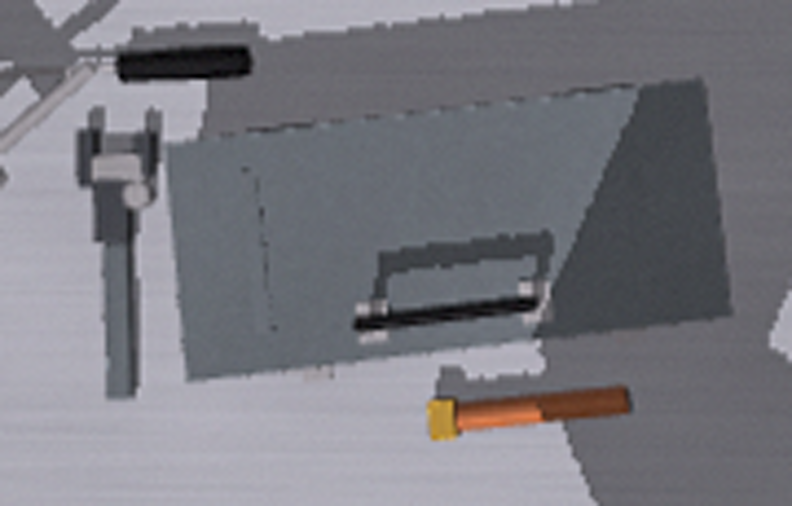

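View pics/top0b.png

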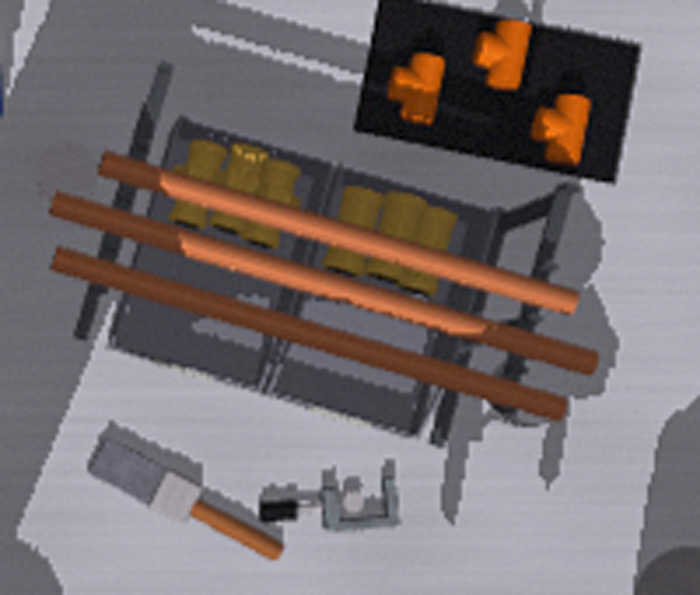

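View pics/wrist0.png

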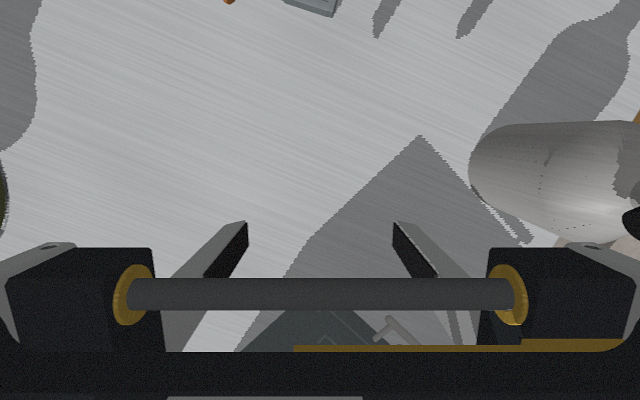

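Run:
```python
from h import *
d=np.load("top0.npy"); C=cloud("top",d); 
print("bench z",np.median(C[320:380,100:200,2]))
z=C[...,2]; v=np.clip(z/0.25*255,0,255).astype(np.uint8)
cv2.imwrite("pics/hgt.png",cv2.resize(cv2.applyColorMap(v,cv2.COLORMAP_JET)[100:300,140:540],None,fx=2,fy=2,interpolation=cv2.INTER_NEAREST))
# lid plate
im=cv2.imread("pics/top0.png")
reg=np.zeros((400,640),bool); reg[195:280,170:315]=1
m=reg&(z>0.06)&(z<0.095)
cnt=max(cv2.findContours(m.astype(np.uint8),0,1)[0],key=cv2.contourArea)
r=cv2.minAreaRect(cnt); b=cv2.boxPoints(r); print("lid box px",b)
P=C[m]; A=np.c_[P[:,:2],np.ones(len(P))]; k=np.linalg.lstsq(A,P[:,2],rcond=None)[0]; print("plane",k)
for q in b: print(cast("top",q,0.076))
mh=reg&(z>0.10); print("handle n",mh.sum(), np.median(z[mh]))
Q=C[mh]; print(Q.mean(0)); w,V=np.linalg.eigh(np.cov(Q[:,:2].T)); print(V[:,1],np.ptp(Q@np.r_[V[:,1],0]))
```

```text
bench z 0.0005787476715017892
lid box px [[175.58911 217.11041]
 [299.4063  202.10226]
 [306.04523 256.8733 ]
 [182.22803 271.88144]]
plane [-0.02162392 -0.00289788  0.08864974]
[[0.52928613 0.36743977 0.076     ]]
[[ 0.58036349 -0.03285643  0.076     ]]
[[ 0.40376816 -0.05562574  0.076     ]]
[[0.35323727 0.34240944 0.076     ]]
handle n 209 0.12524894841202894
[0.43153276 0.09026    0.46511282]
[-0.34914594  0.93706836] 0.31305690898856614
```

View pics/hgt.png

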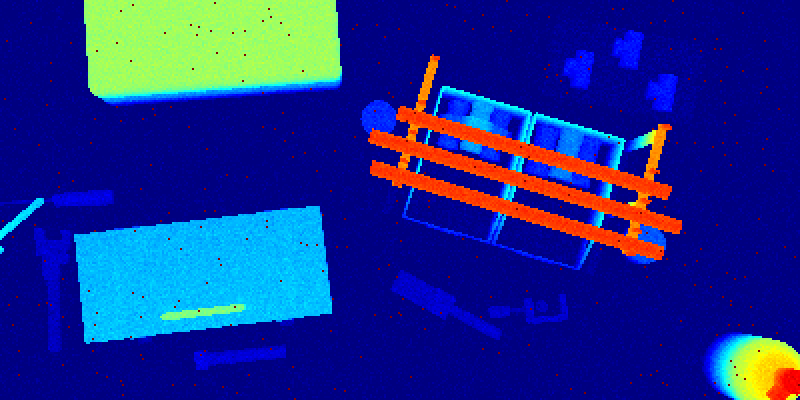

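Run:
```python
from h import *
im=cv2.imread("pics/top0.png"); s=cv2.imread("pics/scene0.png")
a=cv2.resize(im[140:215,345:455],None,fx=7,fy=7,interpolation=cv2.INTER_CUBIC); a=cv2.convertScaleAbs(a,alpha=1.8)
cv2.imwrite("pics/bin.png",a)
a=cv2.resize(s[100:215,225:325],None,fx=5,fy=5,interpolation=cv2.INTER_CUBIC);cv2.imwrite("pics/bin2.png",cv2.convertScaleAbs(a,alpha=1.8))
d=np.load("top0.npy"); C=cloud("top",d); z=C[...,2]
# tubes
reg=np.zeros((400,640),bool); reg[145:240,318:485]=1
m=(reg&(z>0.185)&(z<.22)).astype(np.uint8)
m=cv2.morphologyEx(m,cv2.MORPH_OPEN,np.ones((3,3)))
hsv=cv2.cvtColor(im,cv2.COLOR_BGR2HSV)
m&=((hsv[...,0]<20)&(hsv[...,1]>90)).astype(np.uint8)
n,l,st,ce=cv2.connectedComponentsWithStats(m)
for i in range(1,n):
    if st[i,4]<80: continue
    Q=C[l==i]; c=np.median(Q,0); w,V=np.linalg.eigh(np.cov(Q[:,:2].T)); ax=V[:,1]*np.sign(V[1,1]); t=(Q[:,:2]-Q[:,:2].mean(0))@ax
    print(st[i],Q.mean(0).round(4),"z",np.median(Q[:,2]).round(4),np.degrees(np.arctan2(-ax[0],ax[1])).round(2), "mid",(Q[:,:2].mean(0)+ax*(t.max()+t.min())/2).round(4), np.ptp(t).round(3))
# front wall edge of bins: height ~0.04
m=reg.copy(); m[:, :]=False; m[190:250,335:445]=True
m&=(z>0.028)&(z<0.05)
Q=C[m]; print(m.sum())
np.save("fw.npy",Q)
vis=np.zeros((400,640),np.uint8); vis[m]=255; cv2.imwrite("pics/fw.png",cv2.resize(vis[140:250,320:480],None,fx=5,fy=5,interpolation=0))
```

```text
[ 338  153  138   47 1012] [ 0.6526 -0.3554  0.2036] z 0.2039 -16.37 mid [ 0.653 -0.354] 0.419
[ 325  165  156   52 1131] [ 0.6096 -0.3419  0.2037] z 0.2039 -16.35 mid [ 0.6096 -0.3419] 0.48
[ 325  181  146   49 1050] [ 0.567  -0.3279  0.204 ] z 0.2043 -16.36 mid [ 0.5668 -0.3284] 0.448
262
```

View pics/bin.png

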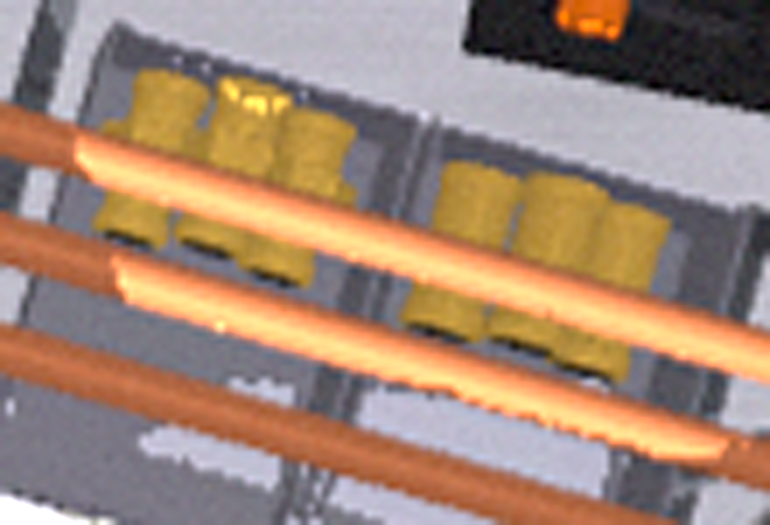

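View pics/fw.png

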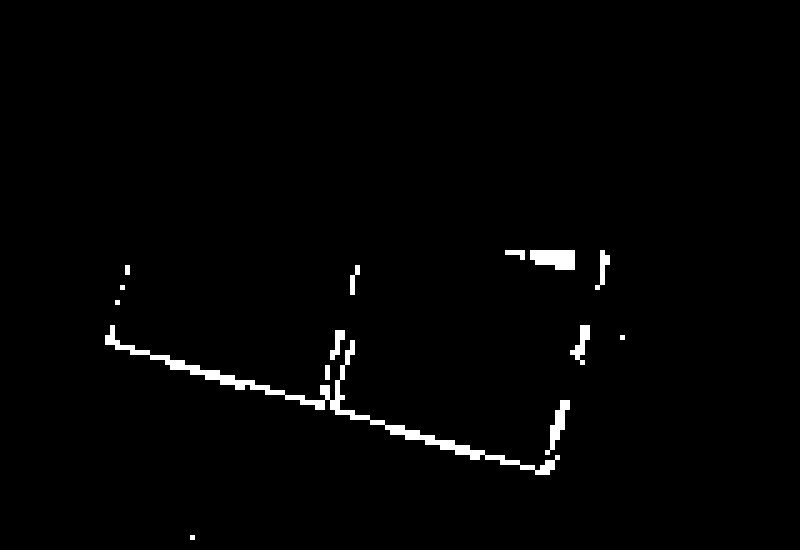

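View pics/bin2.png

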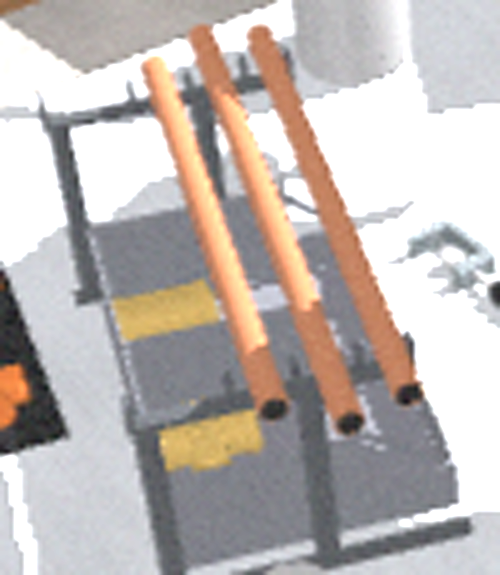

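Run:
```python
from h import *
q=cast("top",[[341.8,208.6],[384.2,221],[387.5,222],[429,234]],0.04);print(q.round(4))
th=np.radians(-16.36); X=np.array([np.cos(th),np.sin(th)]);Y=np.array([-np.sin(th),np.cos(th)])
f=(q[0,:2]+q[1,:2])/2; print("front mid",f,"w",np.linalg.norm(q[0]-q[1]),"bin c",f+.110*X,"floor",f+.057*X)
r=np.array([.5668,-.3284])+ .06*X; print("rack x ref",r, "front wall in tube frame",(f-r)@X, (f-r)@Y)
# handle
d=np.load("top0.npy"); C=cloud("top",d); z=C[...,2]
m=np.zeros((400,640),bool); m[235:275,210:280]=1; m&=(z>.11)&(z<.14)
c=cv2.boxPoints(cv2.minAreaRect(np.argwhere(m)[:,::-1].astype(np.float32))); print(c)
p=np.argwhere(m)[:,::-1]; print("handle",cast("top",(p.max(0)+p.min(0))/2,.119),C[m].mean(0), m.sum())
```

```text
[[ 0.5616 -0.1724  0.04  ]
 [ 0.5213 -0.313   0.04  ]
 [ 0.5181 -0.3239  0.04  ]
 [ 0.4792 -0.4611  0.04  ]]
front mid [ 0.5414376  -0.24266931] w 0.14624648247351688 bin c [ 0.64698379 -0.27365319] floor [ 0.59612972 -0.25872459]
rack x ref [ 0.62437065 -0.3453003 ] front wall in tube frame -0.10848340577470306 0.07511565776352823
[[219.80002 256.40002]
 [260.9077  251.26154]
 [261.38464 255.0769 ]
 [220.27695 260.2154 ]]
handle [[0.40962702 0.14860906 0.119     ]] [0.40951778 0.14638918 0.12377091] 157
```

```bash
python3 -m jog '{"slide":[[0.2,0.6,0.06],[0.2,0.6,0.06],[0.2,0.6,0.06],[0.2,0.6,0.06],[0.2,0.6,0.06]],"twist":[[0,0,0.625],[0,0,0.625],[0,0,0.625],[0,0,0.625],[0,0,0.625]],"jaw":[0.3,0.3,0.3,0.3,0.3]}'
```

```text
time: 0.78
ee_pos: [0.307, -0.2119, 0.2541]
tcp_rot: [[0.0, 0.864, -0.503], [-0.0, -0.503, -0.864], [-1.0, 0.0, 0.0]]
wrist_force: [0.8, -0.7, 0.9]
grip_width: 0.0657
```

```bash
python3 -m jog '{"slide":[[0.2,0.6,-0.03],[0.2,0.6,-0.03],[0.2,0.6,-0.03],[0.2,0.6,-0.03],[0.2,0.6,-0.03]],"twist":[[0,0,0.623],[0,0,0.623],[0,0,0.623],[0,0,0.623],[0,0,0.623]],"jaw":[0.5,0.5,0.5,0.5,0.5]}' && python3 -m jog '{"slide":[[0,0.12,-0.05],[0,0.12,-0.05],[0,0.12,-0.05]],"twist":[[0,0,0],[0,0,0],[0,0,0]],"jaw":[0.5,0.5,0.5]}'
python3 - <<'E'
from h import *
im,d=robot.grab_frame("wrist"); cv2.imwrite("pics/w1.png",im[:,:,::-1]); np.save("w1.npy",d)
im,d=robot.grab_frame("top"); cv2.imwrite("pics/t1.png",im[:,:,::-1])
print(robot.state()["joints"].round(1))
E
```

```text
time: 1.4
ee_pos: [0.4058, 0.0846, 0.2392]
tcp_rot: [[0.001, 0.992, 0.126], [0.0, 0.126, -0.992], [-1.0, 0.001, 0.0]]
wrist_force: [1.2, -0.9, -0.3]
grip_width: 0.0467
time: 1.78
ee_pos: [0.4055, 0.142, 0.2143]
tcp_rot: [[-0.0, 0.992, 0.125], [-0.0, 0.125, -0.992], [-1.0, -0.0, 0.0]]
wrist_force: [0.4, 0.1, -0.7]
grip_width: 0.0476
[ 14.3   2.1 106.1  -0.   71.7   7.2]
```

View pics/w1.png

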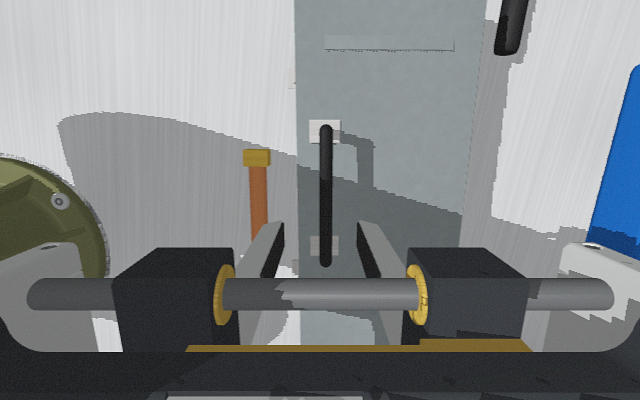

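Run:
```python
from h import *
print(cast("wrist",[[326,128],[326,200],[326,262]],.119).round(4), proj("wrist",[robot.state()["ee_pos"]-[0,0,.095]]))
```

```text
[[0.4034 0.2088 0.119 ]
 [0.4115 0.1458 0.119 ]
 [0.4193 0.0853 0.119 ]] [[319.24089525 204.22459823]]
```

```bash
python3 -m jog '{"slide":[[0.011,0.01,-0.1],[0.011,0.01,-0.188],[0.011,0.01,-0.188],[0.011,0.01,-0.188],[0.011,0.01,-0.188]],"twist":[[0,0,0],[0,0,0],[0,0,0],[0,0,0],[0,0,0]],"jaw":[0.5,0.5,1,1,1]}'
python3 -m jog '{"slide":[[0,0,0],[0,0,0]],"twist":[[0,0,0],[0,0,0]],"jaw":[1,1]}'
```

```text
time: 2.5
ee_pos: [0.412, 0.1473, 0.122]
tcp_rot: [[0.003, 0.992, 0.124], [0.001, 0.124, -0.992], [-1.0, 0.003, -0.0]]
wrist_force: [0.2, 0.4, -0.1]
grip_width: 0.0206
time: 2.75
ee_pos: [0.4095, 0.147, 0.1205]
tcp_rot: [[-0.004, 0.992, 0.125], [-0.001, 0.125, -0.992], [-1.0, -0.004, 0.0]]
wrist_force: [-14.3, -3.0, 8.5]
grip_width: 0.0113
```

Run:
```python
import numpy as np
R=.1637;a=np.radians(25.3);u=np.array([.992,.125])
def p(t): return np.array([-R*np.cos(a+t),R*np.sin(a+t)])
p0=p(.02)
for i,t in enumerate(np.linspace(.02,1.62,11)):
    if i%5==0: b=p(t)
    q=p(t); 
    dq=q-(b if i%5 else p([.02,.02+.8][(i-1)//5] if i else .02)); print(round(t,2),np.r_[u*dq[0],dq[1]].round(4)/.5, "tot",(q-p0).round(3))
```

```text
0.02 [0. 0. 0.] tot [0. 0.]
0.18 [0.0268 0.0034 0.0448] tot [0.013 0.022]
0.34 [0.0602 0.0076 0.0848] tot [0.03  0.042]
0.5 [0.0996 0.0126 0.1188] tot [0.05  0.059]
0.66 [0.144  0.0182 0.1462] tot [0.073 0.073]
0.82 [0.192  0.0242 0.166 ] tot [0.097 0.083]
0.98 [0.0506 0.0064 0.0118] tot [0.122 0.089]
1.14 [0.1024 0.0128 0.0156] tot [0.148 0.091]
1.3 [0.154  0.0194 0.0108] tot [0.174 0.088]
1.46 [ 0.2044  0.0258 -0.0022] tot [0.2   0.082]
1.62 [ 0.252   0.0318 -0.0232] tot [0.224 0.071]
```

```bash
python3 -m jog '{"slide":[[0.027,0.003,0.045],[0.06,0.008,0.085],[0.1,0.013,0.119],[0.144,0.018,0.146],[0.192,0.024,0.166]],"twist":[[0,0,0],[0,0,0],[0,0,0],[0,0,0],[0,0,0]],"jaw":[1,1,1,1,1]}'
```

```text
time: 3.38
ee_pos: [0.5069, 0.1594, 0.2057]
tcp_rot: [[-0.0, 0.992, 0.125], [0.0, 0.125, -0.992], [-1.0, -0.0, -0.0]]
wrist_force: [-7.9, -1.3, 1.1]
grip_width: 0.0111
```

```bash
python3 -m jog '{"slide":[[0.051,0.006,0.012],[0.102,0.013,0.015],[0.154,0.019,0.011],[0.204,0.026,-0.002],[0.252,0.032,-0.023]],"twist":[[0,0,0],[0,0,0],[0,0,0],[0,0,0],[0,0,0]],"jaw":[1,1,1,1,1]}'
python3 - <<'E'
from h import *
for n in ["scene","top"]:
    im,d=robot.grab_frame(n); cv2.imwrite(f"pics/{n}2.png",im[:,:,::-1]); np.save(f"{n}2.npy",d)
E
```

```text
time: 4.0
ee_pos: [0.6337, 0.1751, 0.1928]
tcp_rot: [[0.0, 0.992, 0.124], [-0.0, 0.124, -0.992], [-1.0, 0.0, 0.0]]
wrist_force: [-4.4, -1.6, 0.9]
grip_width: 0.011
```

View pics/scene2.png

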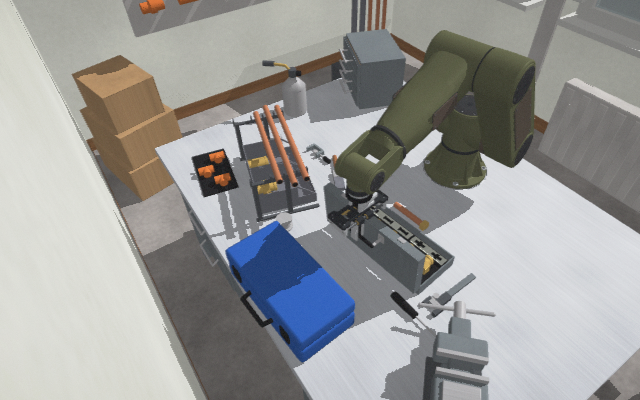

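View pics/top2.png

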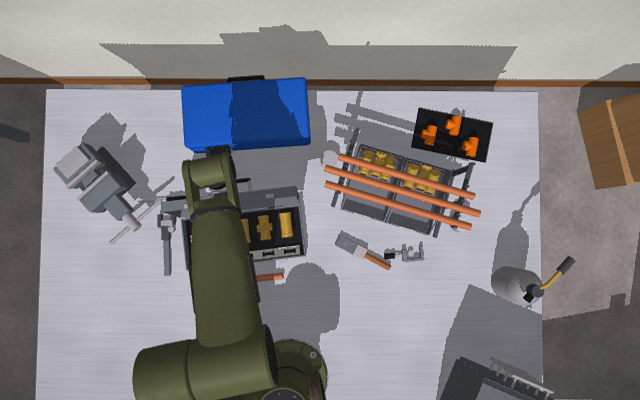

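```bash
python3 -m jog '{"slide":[[0,0,0],[0,0,0],[0,0,0.1],[0,0,0.22],[0,0,0.34]],"twist":[[0,0,0],[0,0,0],[0,0,0],[0,0,0],[0,0,0]],"jaw":[0.75,0.75,0.75,0.75,0.75]}'
```

```text
time: 4.72
ee_pos: [0.6324, 0.1753, 0.3642]
tcp_rot: [[0.0, 0.992, 0.125], [0.0, 0.125, -0.992], [-1.0, 0.0, -0.0]]
wrist_force: [0.2, 1.4, 1.0]
grip_width: 0.0236
```

```bash
python3 -m jog '{"slide":[[-0.4,-0.2,0],[-0.4,-0.2,0],[-0.4,-0.2,0],[-0.4,-0.2,0],[-0.4,-0.2,0]],"twist":[[0,0,0.85],[0,0,0.85],[0,0,0.85],[0,0,0.85],[0,0,0.85]],"jaw":[0.36,0.36,0.36,0.36,0.36]}' && python3 -m jog '{"slide":[[0,0,0],[0,0,0],[0,0,0],[0,0,0]],"twist":[[0,0,0.65],[0,0,0.65],[0,0,0.65],[0,0,0.65]],"jaw":[0.36,0.36,0.36,0.36]}' && python3 -m jog '{"slide":[[0,0,0],[0,0,0],[0,0,0],[0,0,0]],"twist":[[0.073,-0.579,0],[0.073,-0.579,0],[0.073,-0.579,0],[0.073,-0.579,0]],"jaw":[0.36,0.36,0.36,0.36]}'
python3 - <<'E'
from h import *
print(robot.state()["joints"].round(1))
for n in ["wrist","top","scene"]:
    im,d=robot.grab_frame(n); cv2.imwrite(f"pics/{n}3.png",im[:,:,::-1]); np.save(f"{n}3.npy",d)
a=cv2.imread("pics/top3.png"); cv2.imwrite("pics/top3a.png",cv2.resize(a[180:290,150:330],None,fx=4.4,fy=4.4,interpolation=cv2.INTER_CUBIC))
E
```

```text
time: 5.35
ee_pos: [0.4312, 0.0746, 0.3631]
tcp_rot: [[0.003, 0.524, 0.852], [0.0, 0.852, -0.524], [-1.0, 0.002, 0.002]]
wrist_force: [0.0, 0.9, -0.2]
grip_width: 0.0602
time: 5.85
ee_pos: [0.4327, 0.0754, 0.362]
tcp_rot: [[0.001, -0.13, 0.992], [0.0, 0.992, 0.13], [-1.0, 0.0, 0.001]]
wrist_force: [0.3, -0.0, 0.6]
grip_width: 0.0599
time: 6.35
ee_pos: [0.4317, 0.0753, 0.362]
tcp_rot: [[0.573, -0.125, 0.81], [0.072, 0.992, 0.102], [-0.816, 0.0, 0.578]]
wrist_force: [0.2, -0.3, 0.4]
grip_width: 0.0602
[  4.1 -21.6 112.5   2.2  53.8 -93.8]
```

View pics/wrist3.png

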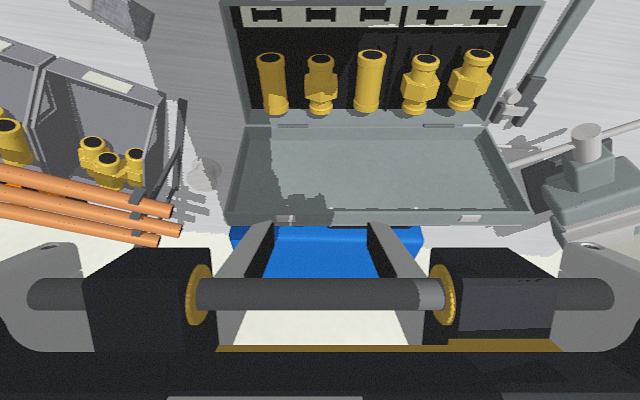

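View pics/top3a.png

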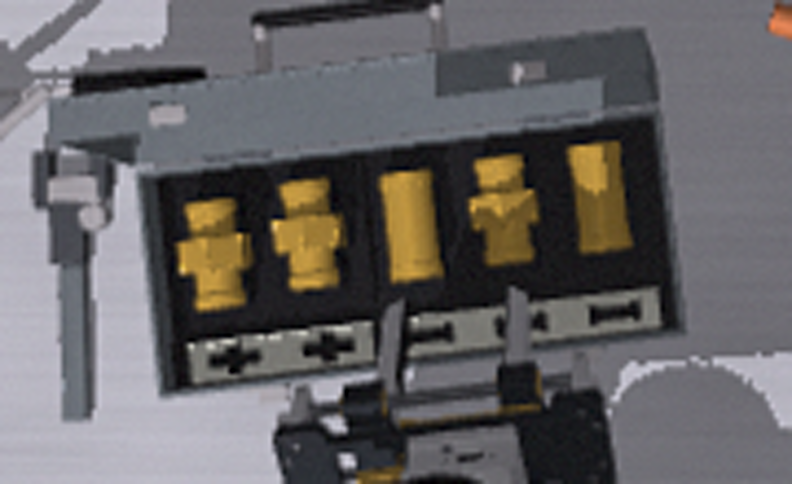

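View pics/scene3.png

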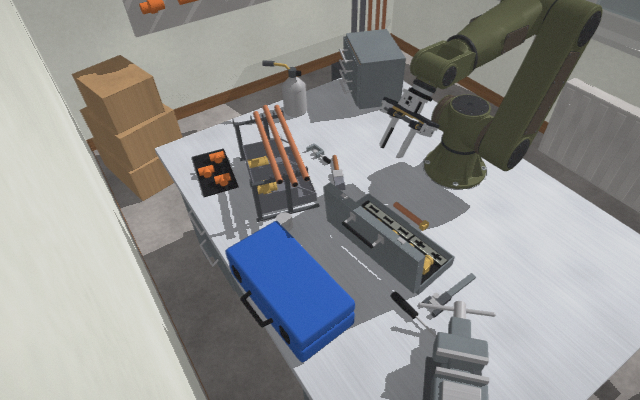

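Run:
```python
from h import *
im=cv2.imread("pics/top3.png"); hsv=cv2.cvtColor(im,cv2.COLOR_BGR2HSV)
m=((hsv[...,0]>15)&(hsv[...,0]<32)&(hsv[...,1]>120)).astype(np.uint8); m[:180]=0;m[262:]=0;m[:,:170]=0;m[:,310:]=0
th=np.radians(7.2);u=np.array([np.cos(th),np.sin(th)]);w=np.array([-u[1],u[0]])
d=np.load("top3.npy");C=cloud("top",d)
for c in cv2.findContours(m,0,1)[0]:
    if cv2.contourArea(c)<60: continue
    p=c[:,0].astype(float); X=cast("top",p,.038)[:,:2]
    a=X@u;b=X@w; k=np.zeros_like(m); cv2.drawContours(k,[c],-1,1,-1); Q=C[k>0]
    ctr=u*(a.max()+a.min())/2+w*(b.max()+b.min())/2
    rr=cv2.minAreaRect(c); cc=cast("top",[rr[0]],.038)[0]
    print(ctr.round(4),"rect",cc.round(4),"len",np.ptp(a).round(3),np.ptp(b).round(3),"ztop",np.percentile(Q[:,2],[50,95]).round(3), Q[:,:2].mean(0).round(4))
```

```text
[0.4636 0.3022] rect [0.463  0.3018 0.038 ] len 0.084 0.057 ztop [0.052 0.064] [0.4637 0.2983]
[0.4794 0.2323] rect [0.479  0.2323 0.038 ] len 0.084 0.054 ztop [0.053 0.065] [0.4795 0.2292]
[0.4858 0.1547] rect [0.4857 0.1547 0.038 ] len 0.083 0.041 ztop [0.048 0.056] [0.486 0.154]
[0.4978 0.0851] rect [0.4974 0.0849 0.038 ] len 0.082 0.053 ztop [0.053 0.065] [0.498 0.083]
[0.5079 0.0132] rect [0.5078 0.0134 0.038 ] len 0.083 0.04 ztop [0.048 0.056] [0.5078 0.0117]
```

```bash
python3 -m jog '{"slide":[[0.017,0.005,-0.491],[0.017,0.005,-0.491],[0.017,0.005,-0.491],[0.017,0.005,-0.491],[0.017,0.005,-0.491]],"twist":[[0,0,0],[0,0,0],[0,0,0],[0,0,0],[0,0,0]],"jaw":[0.36,0.36,0.36,0.36,0.36]}'
python3 - <<'E'
from h import *
im,d=robot.grab_frame("wrist"); cv2.imwrite("pics/w4.png",im[:,:,::-1])
s=robot.state(); R=s["tcp_rot"]; print(s["ee_pos"],R.round(3).tolist())
print(proj("wrist",[[.4976,.0849,.036],s["ee_pos"]]))
E
```

```text
time: 7.12
ee_pos: [0.44, 0.0778, 0.1125]
tcp_rot: [[0.561, -0.125, 0.818], [0.071, 0.992, 0.102], [-0.825, 0.001, 0.566]]
wrist_force: [1.0, -0.2, 1.1]
grip_width: 0.0602
[0.4415411  0.07794339 0.11577555] [[0.566, -0.125, 0.815], [0.072, 0.992, 0.102], [-0.821, 0.001, 0.57]]
[[320.30517216 204.00057455]
 [320.52346484 243.32073154]]
```

View pics/w4.png

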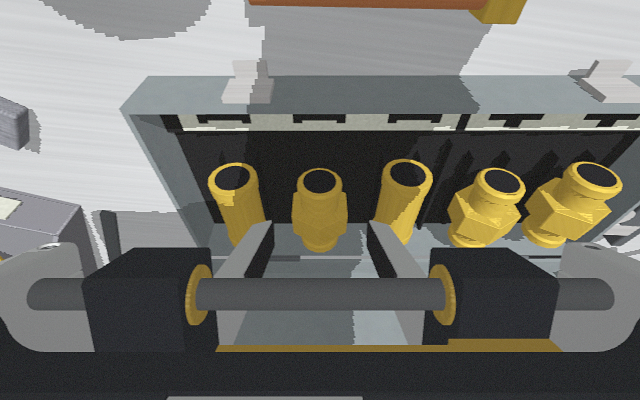

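```bash
python3 -m jog '{"slide":[[0.046,0.006,-0.064],[0.092,0.012,-0.128],[0.114,0.0145,-0.16],[0.114,0.0145,-0.16],[0.114,0.0145,-0.16]],"twist":[[0,0,0],[0,0,0],[0,0,0],[0,0,0],[0,0,0]],"jaw":[0.36,0.36,0.36,0.36,0.36]}'
python3 - <<'E'
from h import *
im,d=robot.grab_frame("wrist"); cv2.imwrite("pics/w5.png",im[:,:,::-1])
E
```

```text
time: 7.8
ee_pos: [0.5007, 0.0859, 0.0391]
tcp_rot: [[0.573, -0.126, 0.81], [0.075, 0.992, 0.102], [-0.816, 0.002, 0.578]]
wrist_force: [-0.7, 0.7, 0.0]
grip_width: 0.0604
```

View pics/w5.png

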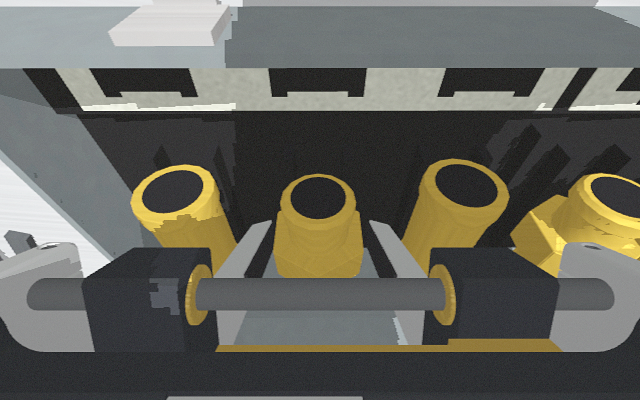

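```bash
python3 -m jog '{"slide":[[-0.006,0,-0.008],[-0.006,0,-0.008],[-0.006,0,-0.008],[-0.006,0,-0.008],[-0.006,0,-0.008]],"twist":[[0,0,0],[0,0,0],[0,0,0],[0,0,0],[0,0,0]],"jaw":[0.36,0.6,0.7,0.7,0.7]}' && python3 -m jog '{"slide":[[0,0,0.03],[0,0,0.06],[0,0,0.1]],"twist":[[0,0,0],[0,0,0],[0,0,0]],"jaw":[0.7,0.7,0.7]}'
```

```text
time: 8.48
ee_pos: [0.497, 0.0853, 0.0348]
tcp_rot: [[0.572, -0.125, 0.811], [0.072, 0.992, 0.102], [-0.817, -0.0, 0.577]]
wrist_force: [-1.3, -4.3, 5.2]
grip_width: 0.0477
time: 8.85
ee_pos: [0.4951, 0.0849, 0.0832]
tcp_rot: [[0.567, -0.124, 0.814], [0.07, 0.992, 0.103], [-0.821, -0.002, 0.571]]
wrist_force: [-0.3, 1.0, -3.6]
grip_width: 0.0477
```

```bash
python3 -m jog '{"slide":[[0,0,0.1],[0,0,0.2],[0,0,0.3],[-0.02,-0.1,0.3],[-0.04,-0.2,0.3]],"twist":[[0,0,0],[0,0,0],[0,0,0],[0,0,-0.1],[0,0,-0.2]],"jaw":[0.7,0.7,0.7,0.7,0.7]}' && python3 -m jog '{"slide":[[-0.01,-0.1,0],[-0.01,-0.2,0],[-0.01,-0.3,0],[-0.01,-0.4,0],[-0.01,-0.41,-0.05]],"twist":[[0,0,-0.05],[0,0,-0.1],[0,0,-0.15],[0,0,-0.193],[0,0,-0.193]],"jaw":[0.7,0.7,0.7,0.7,0.7]}'
python3 - <<'E'
from h import *
for n in ["wrist","top","scene"]:
    im,d=robot.grab_frame(n); cv2.imwrite(f"pics/{n}6.png",im[:,:,::-1]); np.save(f"{n}6.npy",d)
s=robot.state();print(s["joints"].round(1),s["ee_pos"].round(4),s["tcp_rot"].round(3).tolist(),s["grip_width"])
E
```

```text
time: 9.48
ee_pos: [0.4748, -0.0161, 0.2342]
tcp_rot: [[0.572, 0.088, 0.816], [-0.052, 0.996, -0.071], [-0.819, -0.002, 0.574]]
wrist_force: [1.0, -0.2, -3.5]
grip_width: 0.0477
time: 10.1
ee_pos: [0.4704, -0.2227, 0.2097]
tcp_rot: [[0.55, 0.287, 0.784], [-0.167, 0.958, -0.233], [-0.818, -0.003, 0.575]]
wrist_force: [0.2, 1.0, -4.5]
grip_width: 0.0481
[ -33.9   -1.3  117.1   18.8   32.1 -120.5] [ 0.4698 -0.2196  0.2074] [[0.548, 0.283, 0.787], [-0.162, 0.959, -0.233], [-0.821, -0.0, 0.571]] 0.047978388485120295
```

View pics/wrist6.png

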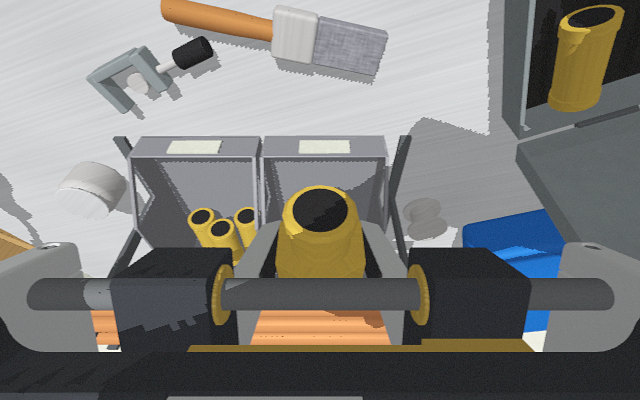

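View pics/top6.png

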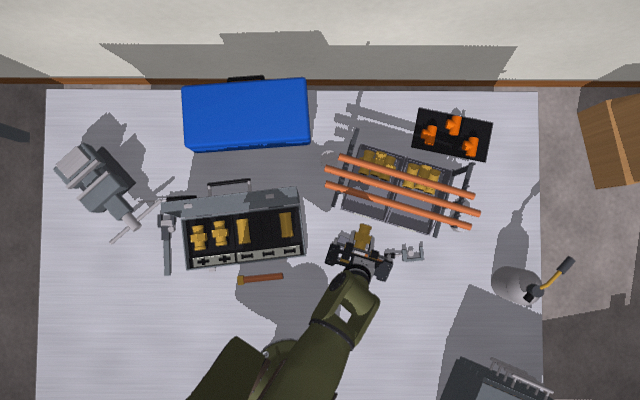

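View pics/scene6.png

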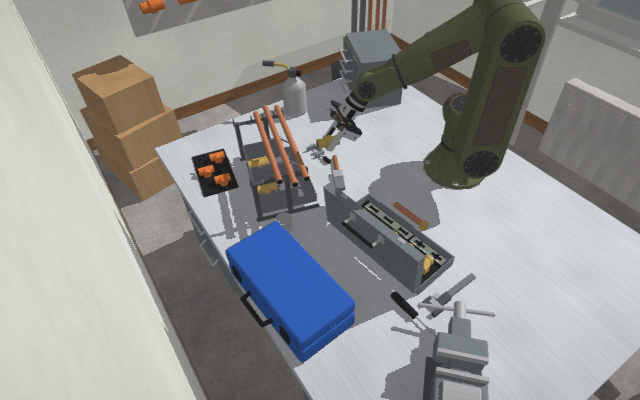

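Run:
```python
from h import *
q=cast("wrist",[[263,156],[386,156]],.04); print(q.round(4))
b=cast("wrist",[[262,138],[386,138]],.0); print(b.round(4))
f=(q[0]+q[1])/2; X=np.array([.9595,-.2817]); print("front",f,"T(-50)",f[:2]+.060*X, proj("wrist",[[.599,-.2595,.03]]))
```

```text
[[ 0.5209 -0.3039  0.04  ]
 [ 0.5612 -0.1671  0.04  ]]
[[ 0.5226 -0.3119  0.    ]
 [ 0.5669 -0.1618  0.    ]]
front [ 0.54105028 -0.23550514  0.04      ] T(-50) [ 0.59862028 -0.25240714] [[319.00837072 187.36199881]]
```

```bash
python3 -m jog '{"slide":[[0.009,0,-0.08],[0.009,0,-0.16],[0.009,0,-0.22],[0.009,0,-0.262],[0.009,0,-0.262]],"twist":[[0,0,0],[0,0,0],[0,0,0],[0,0,0],[0,0,0]],"jaw":[0.7,0.7,0.7,0.7,0.7]}' && python3 -m jog '{"slide":[[0.07,-0.02,0],[0.14,-0.04,0],[0.14,-0.04,0]],"twist":[[0,0,0],[0,0,0],[0,0,0]],"jaw":[0.7,0.7,0.7]}'
python3 - <<'E'
from h import *
for n in ["wrist","top"]:
    im,d=robot.grab_frame(n); cv2.imwrite(f"pics/{n}7.png",im[:,:,::-1])
a=cv2.imread("pics/top7.png"); cv2.imwrite("pics/top7a.png",cv2.resize(a[140:290,310:490],None,fx=4,fy=4,interpolation=cv2.INTER_CUBIC))
print(robot.state()["joints"].round(1))
E
```

```text
time: 10.88
ee_pos: [0.4759, -0.2185, 0.0776]
tcp_rot: [[0.548, 0.282, 0.787], [-0.161, 0.959, -0.231], [-0.821, 0.0, 0.572]]
wrist_force: [-0.8, -1.3, -3.5]
grip_width: 0.0476
time: 11.25
ee_pos: [0.548, -0.2396, 0.0799]
tcp_rot: [[0.551, 0.28, 0.786], [-0.163, 0.96, -0.227], [-0.818, -0.003, 0.575]]
wrist_force: [-1.5, -0.2, -3.8]
grip_width: 0.0478
[ -30.6   20.7  111.9   31.6   15.4 -132.4]
```

View pics/wrist7.png

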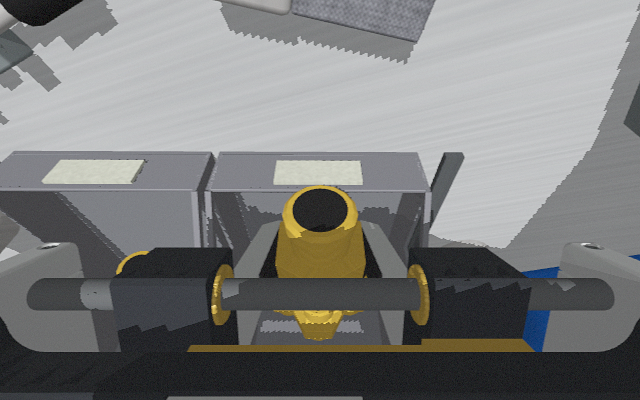

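View pics/top7a.png

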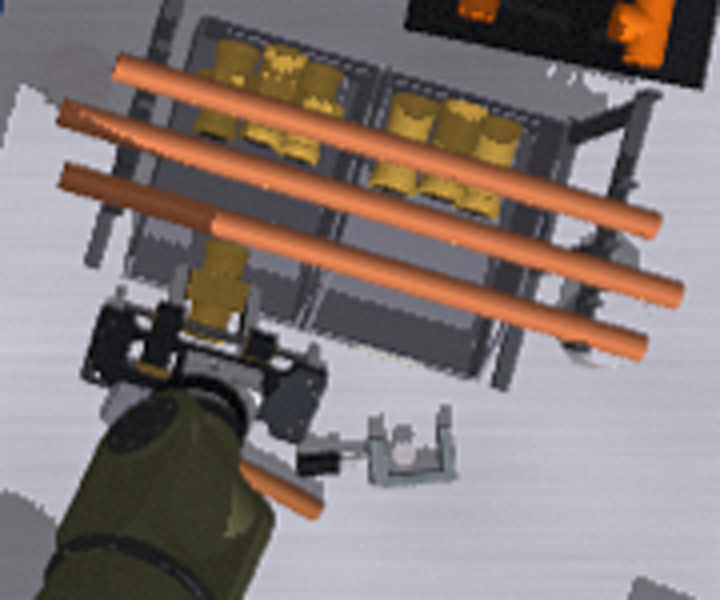

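```bash
python3 -m jog '{"slide":[[0.02,-0.006,-0.008],[0.044,-0.013,-0.014],[0.066,-0.02,-0.014],[0.088,-0.026,-0.014],[0.088,-0.026,-0.014]],"twist":[[0,0,-0.06],[0,0,-0.13],[0,0,-0.13],[0,0,-0.13],[0,0,-0.13]],"jaw":[0.7,0.7,0.7,0.7,0.7]}'
python3 - <<'E'
from h import *
s=robot.state();print(s["joints"].round(1),s["ee_pos"],s["wrist_torque"])
E
```

```text
time: 11.98
ee_pos: [0.5898, -0.2525, 0.0708]
tcp_rot: [[0.522, 0.41, 0.748], [-0.236, 0.912, -0.336], [-0.82, -0.001, 0.572]]
wrist_force: [-0.4, 0.0, -3.1]
grip_width: 0.0479
[-27.1  26.  105.1   6.5  14.  -98.7] [ 0.58977641 -0.25245216  0.0708185 ] [0.32739097 0.52606047 0.03811204]
```

```bash
python3 -m jog '{"slide":[[0.01,-0.003,-0.02],[0.012,-0.004,-0.04],[0.012,-0.004,-0.06],[0.012,-0.004,-0.06]],"twist":[[0,0,0],[0,0,0],[0,0,0],[0,0,0]],"jaw":[0.7,0.7,0.7,0.7]}'
```

```text
time: 12.48
ee_pos: [0.595, -0.2541, 0.0389]
tcp_rot: [[0.52, 0.411, 0.749], [-0.235, 0.912, -0.337], [-0.821, -0.001, 0.57]]
wrist_force: [0.5, -0.2, -4.2]
grip_width: 0.0478
```

```bash
python3 -m jog '{"slide":[[0,0,-0.006],[0,0,-0.006]],"twist":[[0,0,0],[0,0,0]],"jaw":[0.7,0.7]}'
python3 - <<'E'
from h import *
im,d=robot.grab_frame("wrist"); cv2.imwrite("pics/w8.png",im[:,:,::-1])
print(robot.state()["wrist_force"],robot.state()["ee_pos"])
E
```

```text
time: 12.72
ee_pos: [0.5956, -0.2544, 0.0374]
tcp_rot: [[0.521, 0.411, 0.748], [-0.236, 0.912, -0.337], [-0.82, -0.001, 0.572]]
wrist_force: [-0.0, -0.6, -3.9]
grip_width: 0.0475
[ 0.1350639  -0.03116303 -5.0167846 ] [ 0.59567494 -0.25441086  0.03749713]
```

View pics/w8.png

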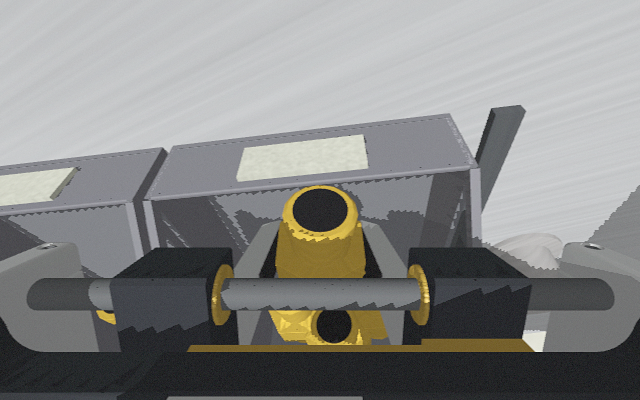

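```bash
for i in 1 ; do python3 -m jog '{"slide":[[0,0,-0.005],[0,0,-0.005]],"twist":[[0,0,0],[0,0,0]],"jaw":[0.7,0.7]}'; done
```

```text
time: 13.02
ee_pos: [0.5955, -0.2543, 0.0347]
tcp_rot: [[0.521, 0.411, 0.748], [-0.236, 0.912, -0.337], [-0.82, -0.001, 0.572]]
wrist_force: [-0.6, -0.0, -5.0]
grip_width: 0.0477
```

```bash
python3 -m jog '{"slide":[[0,0,-0.004],[0,0,-0.004]],"twist":[[0,0,0],[0,0,0]],"jaw":[0.7,0.7]}'
```

```text
time: 13.28
ee_pos: [0.5955, -0.2543, 0.0326]
tcp_rot: [[0.521, 0.411, 0.748], [-0.236, 0.912, -0.337], [-0.82, -0.001, 0.572]]
wrist_force: [-0.1, -0.3, -4.8]
grip_width: 0.0479
```

```bash
python3 -m jog '{"slide":[[0,0,-0.003],[0,0,-0.003]],"twist":[[0,0,0],[0,0,0]],"jaw":[0.7,0.7]}'
```

```text
time: 13.52
ee_pos: [0.5956, -0.2544, 0.0312]
tcp_rot: [[0.521, 0.411, 0.748], [-0.236, 0.912, -0.337], [-0.82, -0.001, 0.572]]
wrist_force: [-0.6, -0.0, -4.9]
grip_width: 0.0478
```

```bash
python3 -m jog '{"slide":[[0,0,-0.003],[0,0,-0.003]],"twist":[[0,0,0],[0,0,0]],"jaw":[0.7,0.7]}'
```

```text
time: 13.78
ee_pos: [0.5956, -0.2543, 0.0297]
tcp_rot: [[0.521, 0.411, 0.748], [-0.236, 0.912, -0.337], [-0.82, -0.001, 0.572]]
wrist_force: [0.3, -0.0, -4.6]
grip_width: 0.048
```

```bash
python3 -m jog '{"slide":[[0,0,-0.003],[0,0,-0.003]],"twist":[[0,0,0],[0,0,0]],"jaw":[0.7,0.7]}'
```

```text
time: 14.02
ee_pos: [0.5956, -0.2544, 0.0282]
tcp_rot: [[0.521, 0.411, 0.748], [-0.236, 0.912, -0.337], [-0.82, -0.001, 0.572]]
wrist_force: [-0.0, 0.2, -3.6]
grip_width: 0.0476
```

```bash
python3 -m jog '{"slide":[[0,0,-0.002],[0,0,-0.002]],"twist":[[0,0,0],[0,0,0]],"jaw":[0.7,0.7]}'
```

```text
time: 14.28
ee_pos: [0.5957, -0.2544, 0.0274]
tcp_rot: [[0.521, 0.411, 0.748], [-0.236, 0.912, -0.337], [-0.82, -0.001, 0.572]]
wrist_force: [-0.1, 0.3, -4.3]
grip_width: 0.048
```

```bash
python3 -m jog '{"slide":[[0,0,-0.003],[0,0,-0.003]],"twist":[[0,0,0],[0,0,0]],"jaw":[0.7,0.7]}'
```

```text
time: 14.52
ee_pos: [0.5963, -0.2547, 0.027]
tcp_rot: [[0.523, 0.411, 0.747], [-0.237, 0.912, -0.336], [-0.819, -0.001, 0.574]]
wrist_force: [-3.8, 2.0, 5.5]
grip_width: 0.0478
```

```bash
python3 -m jog '{"slide":[[0,0,0],[0,0,0],[0,0,0],[0,0,0],[0,0,0]],"twist":[[0,0,0],[0,0,0],[0,0,0],[0,0,0],[0,0,0]],"jaw":[0.45,0.4,0.3,0.22,0.22]}'
python3 - <<'E'
from h import *
im,d=robot.grab_frame("wrist"); cv2.imwrite("pics/w9.png",im[:,:,::-1])
E
```

```text
time: 15.15
ee_pos: [0.5956, -0.2543, 0.0257]
tcp_rot: [[0.521, 0.411, 0.748], [-0.236, 0.912, -0.337], [-0.82, -0.001, 0.572]]
wrist_force: [0.0, -0.1, -0.0]
grip_width: 0.0731
```

View pics/w9.png

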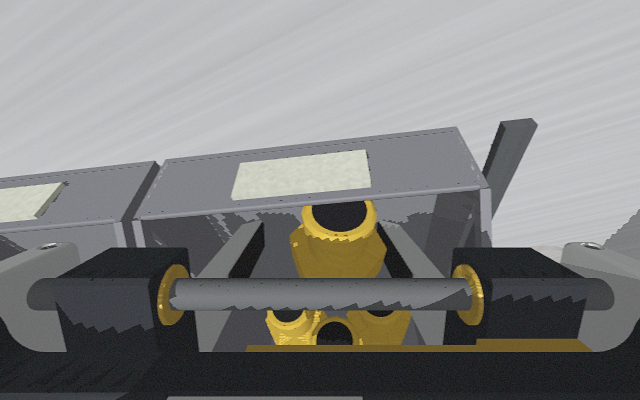

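```bash
python3 -m jog '{"slide":[[0.004,0.009,0],[0.004,0.009,0],[-0.021,0.02,0.04],[-0.071,0.043,0.12],[-0.121,0.066,0.2]],"twist":[[0,0,0],[0,0,0],[0,0,0],[0,0,0],[0,0,0]],"jaw":[0.1,0.1,0.1,0.1,0.1]}'
python3 - <<'E'
from h import *
im,d=robot.grab_frame("wrist"); cv2.imwrite("pics/w10.png",im[:,:,::-1])
E
```

```text
time: 15.82
ee_pos: [0.5342, -0.2211, 0.1266]
tcp_rot: [[0.521, 0.411, 0.748], [-0.236, 0.912, -0.337], [-0.82, -0.001, 0.572]]
wrist_force: [0.4, -0.4, 1.1]
grip_width: 0.0846
```

View pics/w10.png

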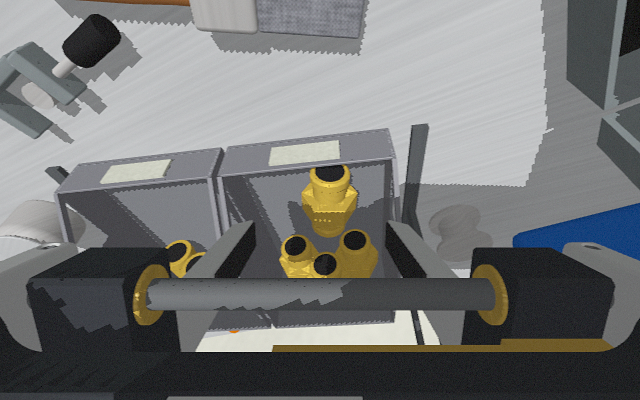

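Run:
```python
from h import *
X=np.array([.9595,-.2817]);Y=np.array([.2817,.9595]);f=np.array([.5412,-.239])
for px,z in [([329,208],.040),([330,171],.027)]:
    q=cast("wrist",[px],z)[0]; print(q.round(4),"bin x",-.11+(q[:2]-f)@X,"y",(q[:2]-f)@Y)
im=cv2.imread("pics/w10.png"); cv2.imwrite("pics/w10a.png",cv2.resize(im[110:290,200:420],None,fx=3.5,fy=3.2,interpolation=cv2.INTER_CUBIC))
im,d=robot.grab_frame("top"); C=cloud("top",d); cv2.imwrite("pics/t10.png",cv2.resize(im[140:290,310:490,::-1],None,fx=4,fy=4,interpolation=cv2.INTER_CUBIC))
```

```text
[ 0.6083 -0.2446  0.04  ] bin x -0.044011640431951785 y 0.013488036117387277
[ 0.5737 -0.2287  0.027 ] bin x -0.08170852922147294 y 0.019037752128620713
```

View pics/w10a.png

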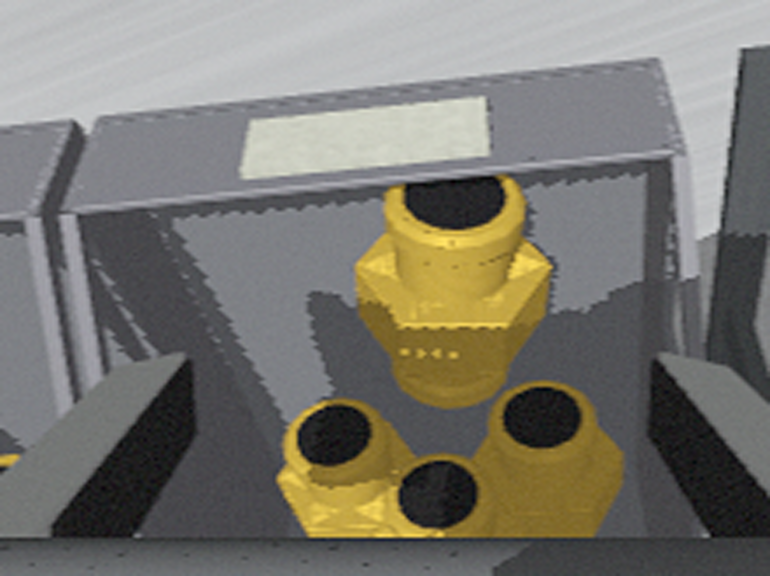

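View pics/t10.png

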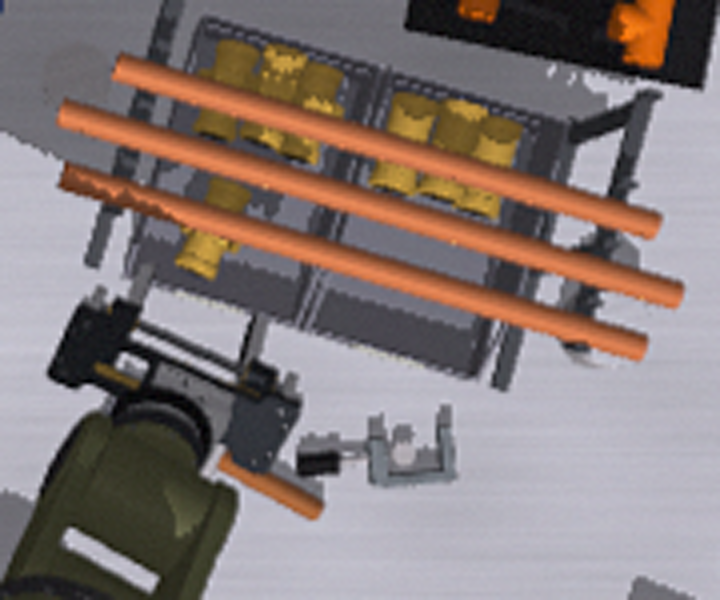

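```bash
python3 -m jog '{"slide":[[-0.05,0.02,0.1],[-0.1,0.05,0.2],[-0.1,0.1,0.3],[-0.1,0.15,0.4],[-0.1,0.2,0.48]],"twist":[[0,0,0],[0.06,0.133,0],[0.12,0.266,0],[0.18,0.4,0],[0.24,0.532,0]],"jaw":[0.3,0.5,0.7,0.7,0.7]}' && python3 -m jog '{"slide":[[0.04,0.1,0.02],[0.08,0.2,0.02],[0.12,0.3,0.02],[0.16,0.4,0.02],[0.2,0.5,0.02]],"twist":[[0,0,-0.17],[0,0,-0.34],[0,0,-0.51],[0,0,-0.68],[0,0,-0.85]],"jaw":[0.7,0.7,0.7,0.7,0.7]}'
python3 - <<'E'
from h import *
im,d=robot.grab_frame("scene"); cv2.imwrite("pics/s11.png",im[:,:,::-1])
s=robot.state();print(s["joints"].round(1),s["ee_pos"].round(4),s["tcp_rot"].round(3).tolist())
E
```

```text
time: 16.55
ee_pos: [0.4862, -0.1301, 0.3509]
tcp_rot: [[0.028, 0.411, 0.911], [-0.011, 0.912, -0.41], [-1.0, 0.002, 0.03]]
wrist_force: [-0.9, 0.1, -0.3]
grip_width: 0.0379
time: 17.18
ee_pos: [0.5871, 0.1211, 0.3585]
tcp_rot: [[0.009, 0.967, 0.253], [-0.033, 0.254, -0.967], [-0.999, 0.001, 0.034]]
wrist_force: [0.9, -1.2, -0.2]
grip_width: 0.0284
[ 9.4 20.8 65.1 -1.9 93.9 -4.6] [0.5881 0.1263 0.3572] [[0.008, 0.971, 0.24], [-0.032, 0.241, -0.97], [-0.999, -0.0, 0.032]]
```

View pics/s11.png

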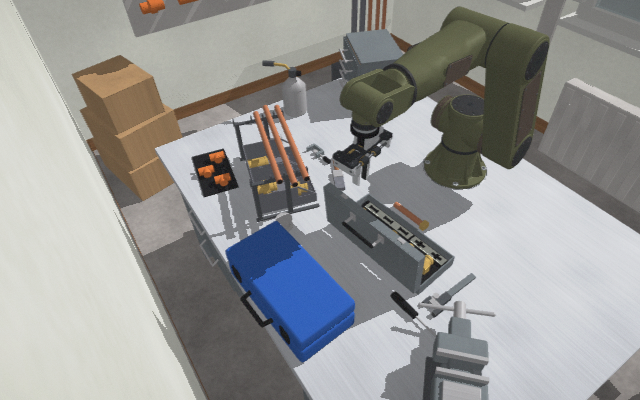

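```bash
python3 -m jog '{"slide":[[0.045,0.05,-0.03],[0.09,0.098,-0.07],[0.09,0.098,-0.07],[0.09,0.098,-0.07]],"twist":[[0.031,0,-0.125],[0.031,0,-0.125],[0.031,0,-0.125],[0.031,0,-0.125]],"jaw":[0.72,0.72,0.72,0.72]}'
python3 - <<'E'
from h import *
im,d=robot.grab_frame("wrist"); cv2.imwrite("pics/w12.png",im[:,:,::-1])
print(robot.state()["ee_pos"])
e=robot.state()["ee_pos"]; print(proj("wrist",[[e[0],e[1],.19]]))
E
```

```text
time: 17.73
ee_pos: [0.6314, 0.1679, 0.3243]
tcp_rot: [[0.008, 0.991, 0.131], [-0.002, 0.131, -0.991], [-1.0, 0.007, 0.003]]
wrist_force: [0.3, -0.3, 1.0]
grip_width: 0.0262
[0.63132658 0.1677143  0.32498185]
[[318.35662542 194.39900945]]
```

View pics/w12.png

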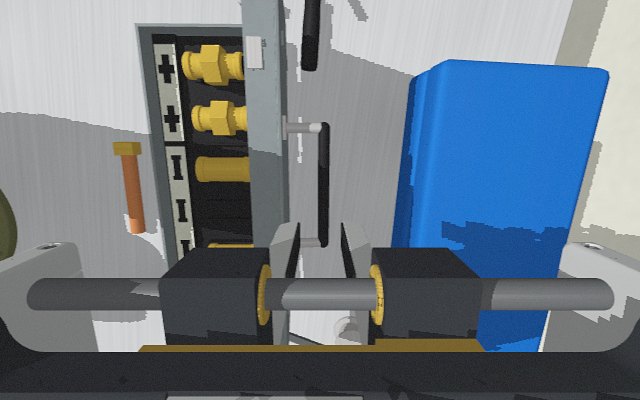

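Run:
```python
from h import *
print(cast("wrist",[[324,128],[324,185],[324,242]],.192).round(4))
```

```text
[[0.6282 0.2351 0.192 ]
 [0.6357 0.1787 0.192 ]
 [0.644  0.1168 0.192 ]]
```

```bash
python3 -m jog '{"slide":[[0.007,0.015,-0.05],[0.007,0.015,-0.12],[0.007,0.015,-0.2],[0.007,0.015,-0.266],[0.007,0.015,-0.266]],"twist":[[0,0,0],[0,0,0],[0,0,0],[0,0,0],[0,0,0]],"jaw":[0.72,0.72,0.72,0.72,0.72]}' && python3 -m jog '{"slide":[[0,0,0],[0,0,0],[0,0,0]],"twist":[[0,0,0],[0,0,0],[0,0,0]],"jaw":[1,1,1]}'
```

```text
time: 18.4
ee_pos: [0.6341, 0.175, 0.1902]
tcp_rot: [[0.005, 0.992, 0.13], [-0.002, 0.13, -0.992], [-1.0, 0.005, 0.003]]
wrist_force: [1.1, -0.6, 1.6]
grip_width: 0.0261
time: 18.77
ee_pos: [0.6355, 0.1757, 0.1932]
tcp_rot: [[0.011, 0.991, 0.13], [-0.001, 0.13, -0.991], [-1.0, 0.011, 0.003]]
wrist_force: [0.2, -0.6, 6.3]
grip_width: 0.0111
```

```bash
python3 -m jog '{"slide":[[-0.048,-0.006,0.021],[-0.098,-0.012,0.034],[-0.15,-0.019,0.039],[-0.202,-0.025,0.035],[-0.252,-0.032,0.023]],"twist":[[0,0,0],[0,0,0],[0,0,0],[0,0,0],[0,0,0]],"jaw":[1,1,1,1,1]}'
```

```text
time: 19.4
ee_pos: [0.5096, 0.1601, 0.2055]
tcp_rot: [[0.015, 0.991, 0.13], [-0.0, 0.13, -0.991], [-1.0, 0.014, 0.002]]
wrist_force: [3.3, 3.2, 4.3]
grip_width: 0.011
```

```bash
python3 -m jog '{"slide":[[-0.048,-0.006,-0.02],[-0.092,-0.012,-0.047],[-0.132,-0.017,-0.081],[-0.165,-0.021,-0.121],[-0.187,-0.024,-0.154]],"twist":[[0,0,0],[0,0,0],[0,0,0],[0,0,0],[0,0,0]],"jaw":[1,1,1,1,1]}'
```

```text
time: 20.02
ee_pos: [0.4144, 0.148, 0.1262]
tcp_rot: [[0.008, 0.991, 0.13], [-0.001, 0.13, -0.991], [-1.0, 0.008, 0.002]]
wrist_force: [0.3, 3.5, 2.4]
grip_width: 0.011
```

```bash
python3 -m jog '{"slide":[[-0.003,0,-0.008],[-0.004,0,-0.014],[-0.004,0,-0.014]],"twist":[[0,0,0],[0,0,0],[0,0,0]],"jaw":[1,1,1]}'
```

```text
time: 20.4
ee_pos: [0.4104, 0.1475, 0.1183]
tcp_rot: [[0.0, 0.991, 0.13], [-0.003, 0.13, -0.991], [-1.0, -0.0, 0.003]]
wrist_force: [-21.8, -1.7, 8.2]
grip_width: 0.0112
```

```bash
python3 -m jog '{"slide":[[0,0,-0.006],[0,0,-0.006]],"twist":[[0,0,0],[0,0,0]],"jaw":[1,1]}'
```

```text
time: 20.65
ee_pos: [0.4089, 0.1473, 0.1148]
tcp_rot: [[-0.004, 0.991, 0.131], [-0.004, 0.131, -0.991], [-1.0, -0.004, 0.003]]
wrist_force: [-33.5, -2.6, 13.4]
grip_width: 0.0111
```

```bash
python3 -m jog '{"slide":[[-0.01,0,-0.002],[-0.01,0,-0.002],[-0.01,0,-0.002]],"twist":[[0,0,0],[0,0,0],[0,0,0]],"jaw":[1,1,1]}'
```

```text
time: 21.02
ee_pos: [0.4087, 0.1474, 0.115]
tcp_rot: [[0.009, 0.991, 0.13], [-0.003, 0.13, -0.991], [-1.0, 0.008, 0.004]]
wrist_force: [3.5, -4.2, -6.2]
grip_width: 0.0109
```

```bash
python3 -m jog '{"slide":[[0,0,0],[0,0,0],[0,0,0.08],[0,0,0.2],[0,0,0.3]],"twist":[[0,0,0],[0,0,0],[0,0,0],[0,0,0],[0,0,0]],"jaw":[0.55,0.55,0.55,0.55,0.55]}' && python3 -m jog '{"slide":[[-0.05,-0.1,0],[-0.1,-0.2,0],[-0.1,-0.3,0],[-0.1,-0.4,0],[-0.1,-0.5,0]],"twist":[[0,0,0],[0,0,0],[0,0,0],[0,0,0],[0,0,0]],"jaw":[0.55,0.55,0.55,0.55,0.55]}'
python3 - <<'E'
from h import *
for n in ["top","scene"]:
    im,d=robot.grab_frame(n); cv2.imwrite(f"pics/{n}13.png",im[:,:,::-1]); np.save(f"{n}13.npy",d)
for n in ["top0","top13"]:
    C=cloud("top",np.load(n+".npy")); z=C[...,2]
    m=np.zeros((400,640),bool); m[205:268,180:303]=1; m&=(z>.06)&(z<.095)
    P=C[m]; th=np.radians(7.2); a=P[:,0]*np.cos(th)+P[:,1]*np.sin(th)
    k=np.polyfit(a,P[:,2],1); r=P[:,2]-np.polyval(k,a); g=abs(r)<.006; k=np.polyfit(a[g],P[g,2],1); print(n,"slope",k, np.polyval(k,a.min()),np.polyval(k,a.max()),m.sum())
    h=np.zeros((400,640),bool); h[235:275,210:280]=1; h&=(z>.108)&(z<.14); print("handle z",np.percentile(z[h],[50,80]),h.sum())
E
```

```text
time: 21.65
ee_pos: [0.4082, 0.1479, 0.2673]
tcp_rot: [[0.009, 0.991, 0.13], [-0.001, 0.13, -0.991], [-1.0, 0.009, 0.003]]
wrist_force: [0.1, 0.4, 0.3]
grip_width: 0.0423
time: 22.28
ee_pos: [0.3581, -0.1038, 0.2653]
tcp_rot: [[0.009, 0.991, 0.13], [-0.002, 0.13, -0.991], [-1.0, 0.009, 0.003]]
wrist_force: [0.4, 0.7, 0.7]
grip_width: 0.042
top0 slope [-0.02160286  0.0885436 ] 0.08004489975369868 0.07619297062784036 6425
handle z [0.12390504 0.12659426] 157
top13 slope [-0.00741293  0.08035613] 0.07744409921758744 0.07612213886074681 6414
handle z [0.12205429 0.12521741] 158
```

View pics/top13.png

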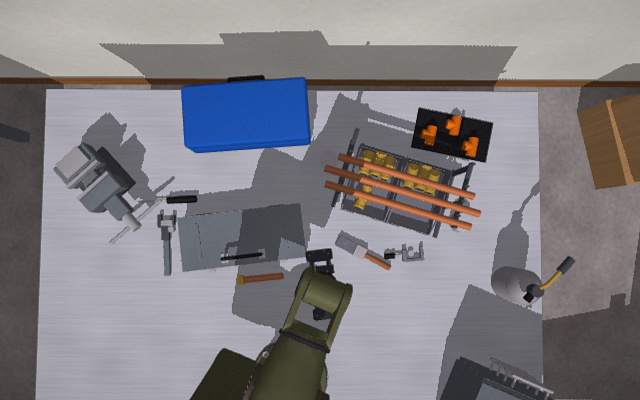

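View pics/scene13.png

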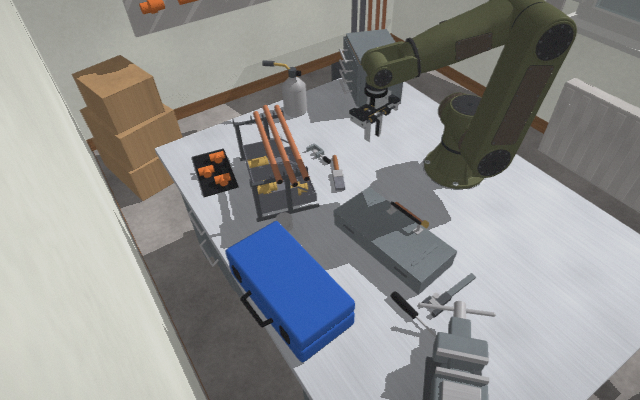

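Run:
```python
from h import *
a=cv2.imread("pics/top0.png").astype(int);b=cv2.imread("pics/top13.png").astype(int)
A=np.load("top0.npy");B=np.load("top13.npy")
za,zb=cloud("top",A)[...,2],cloud("top",B)[...,2]
for n,(u0,u1,v0,v1) in dict(wrench=(155,178,205,277),offcut=(232,290,268,290),brush=(332,392,230,272),cutter=(384,430,238,268),driver=(160,200,190,206),reel=(318,338,148,168),tin=(448,475,208,240)).items():
    f=lambda z:(lambda m:(np.argwhere(m).mean(0).round(1),m.sum()))((z[v0:v1,u0:u1]>.008)&(z[v0:v1,u0:u1]<.06))
    print(n,f(za),f(zb))
print(robot.sign_off())
```

```text
wrench (array([33.8, 11.2]), np.int64(537)) (array([34.2, 11.2]), np.int64(537))
offcut (array([ 9.7, 26.7]), np.int64(327)) (array([ 9.7, 26.4]), np.int64(339))
brush (array([21.4, 29.3]), np.int64(606)) (array([21.3, 29.2]), np.int64(622))
cutter (array([18.1, 19.8]), np.int64(295)) (array([18. , 19.5]), np.int64(310))
driver (array([ 8.8, 21.2]), np.int64(230)) (array([ 8.8, 21.4]), np.int64(227))
reel (array([10.1, 11. ]), np.int64(230)) (array([10. , 10.9]), np.int64(231))
tin (array([13.6, 14.8]), np.int64(166)) (array([13.5, 14.7]), np.int64(161))
the job is handed in; nothing more can be done
None
```

I handed the job in at about 22 s of the 72 s allowed; no verdict was reported.

I opened the lid by its handle to about 1.6 rad. The outlines showed the stray union in the bay second from the right. I gripped it by its nut flats with the tool leaning back 35°, set it on the floor of the left bin, which holds the unions, released it and shut the lid by the handle.

**Last checks**
- **Union:** it lies level in the bin. Its centre is about 60 mm behind the front wall and within about 15 mm of the bin's centre line. It rolled onto a flat when released. I also turned it about 8° from the bin's axis to stay within the wrist joint's range.
- **Lid:** depth readings put it at about 0.007 rad, against the 0.05 limit.
- **Loose things:** comparing the top camera's depth from start and end, each moved by less than half a pixel.
- **Other fittings:** I saw them in their places with the lid open after lifting the union out, but did not look again just before shutting it.
- **Disagreement:** the wrist and top cameras differed by about 7 mm on the bin's sideways position. I used the middle value, well within tolerance.
- **Force:** while shutting the lid the wrist force briefly reached about 36 N, well under the 120 N limit, until I corrected the line of pull.

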